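# Pack up a small-parts cabinet and latch its keeper bar

## Robot

A 6-joint arm with a two-finger parallel gripper is mounted at the origin on the work surface. World frame = base frame: x ahead of the robot, y to its left, z up, the work surface at z = 0. Lengths are in m, angles in rad, forces in N, time in s.
With the tool pointing down it reaches from about 0.3 to 0.775 m from the base axis. Payload 14.6 kg.
Tool frame: the origin (TCP) lies midway between the tips of the shut fingers; the grasp point (between the pads) lies 19 mm behind it (ctrl.tcp_to_grasp is the z of the grasp point in the tool frame, in m); z points along the fingers, y is the line along which they close (so a half turn about z gives the same grasp; the last joint's range is limited). The gripper opens to 94 mm and grips with 3 to 60 N. Pads are 16 mm wide; open, the fingers measure 119 mm over their backs; the gripper's body (75 mm by 177 mm) begins 78 mm behind the grasp point.
Start: joints at [1.282, 0.3, 1.521, -0, 1.321, -0.067], TCP at [0.121, 0.537, 0.205] pointing down, gripper open.
Joint ranges: [-3.03, 3.03], [-0.79, 2.21], [0.23, 2.52], [-1.04, 4.18], [0, 3.07], [-2.55, 2.55]. Speed limits (rad/s): [2.22, 2.22, 2.57, 3.14, 3.14, 3.14].

## Interface

Orientations are given as [roll, pitch, yaw] about the fixed x, y, z axes, in that order (R = Rz(yaw) Ry(pitch) Rx(roll)).
In Python, from station import monitor, camera, ctrl gives the robot as it stands.
- The arm moves only by the tool apply_moves, never from a script. Its argument "plan" is one flat list of numbers, 4 for each row, row after row: the shift along the tool's x, y, z in mm, then the turn about the tool's z in rad. In form: [dx, dy, dz, spin, dx, dy, dz, spin, ...]. A call has 1 to 20 rows; each row shifts and turns the commanded pose from where the row before left it, along the tool's axes as they then stand; what a row does not reach is not made up. A row lasts 1/10 s, in which the tool goes at most 50 mm and 8.59 degrees, less where a joint would pass 70% of its speed; a pose out of reach is approached as far as the arm can. A call is refused whole if a number of a shift passes 50 or a number of a turn 0.15, either way. A call with a gripper value outside its range is refused whole. "hand" is the gripper command: -1 is shut, 1 is fully open, values between are in proportion, set as the call begins (left out, the last holds). The fingers move at their own pace and stop on an object; "squeeze" is the grip in N (left out, the last holds). Time passes only in rows, so rows that do not move let the fingers close. It gives the time, the measured TCP pose, the force, the opening and the grip force at its end, in the units of the state.
- monitor.get_obs(): the state, without advancing time (a new reading comes with each control period).
- camera(name): name is "scene" or "top" or "wrist"; returns a dict with "image" (420x560x3 uint8, red, green, blue), "range_z" (420x560 float32, m along the optical axis (not along the pixel's ray), 0 where there is no reading), "mtx" (3x3 intrinsics, pixels), "rvec" (rotation vector, rad) and "tvec" (3), from world to camera coordinates, as OpenCV has them. Camera axes: x right, y down, z forward; pixel columns grow to the right and rows downward; lengths in m; the calibration is good to about 2 mm. The wrist camera is an equidistant fisheye: a pixel r from the principal point sees the ray r / f radians off the axis. A picture is of the moment at which its call begins.
- ctrl.hand_in(): hands the job in; it is judged then, once.
The state is a dict: "time_s": time; "qpos": joint angles; "joint_vel": joint speeds; "tau": joint torques, N m; "ee_pos": TCP position; "eef_rot": TCP orientation; "force": force on the tool from outside, world axes, zero at the start; "moment": the same for the moment, N m; "grip_width": finger opening in m; "grip_force": force on a finger pad.
Only numpy, scipy, OpenCV 4.12 (cv2) and the standard library are available. Lean on these libraries where they do the work, as an engineer would, in place of code of your own. Each camera call takes 0.05 s, during which the arm holds its last target. There are 200 camera calls.

## Task

Pack the little drawer cabinet for moving: put the stray small rubber-tyred wheel into the drawer that stands open, then push that drawer fully home, and only then swing the hinged steel keeper bar across the drawer fronts until it snaps past its catch and stays shut. Do not knock over the glass jar.

Things in the scene. Friction and masses are not known exactly. Their poses are not given: they have to be found in the camera images.
- cabinet: dark blue low drawer cabinet standing on the table, 150 deep (x) x 270 wide (y) x 88 high, three equal drawers side by side in its open front (front plane at x = -75 mm); fixed. Origin: centre of its underside; x points to its back, y to the left as one faces its front (the hinge side), z up
- wheel: the stray small wheel lying flat on the table in front of the cabinet: black rubber tyre with steel hub, 40 mm diameter, 20 mm thick, 35 g. Origin: centre of its underside, z up
- drawer (a joint): how far the open drawer is pulled out (m), 0 = fully home against its stop, at most 0.09. Dull plastic drawer that slides along the cabinet's x; needs about 2 N to push. It may be any of the three; the other two are shut
- drawer_in (a point): centre of the open drawer's inner floor, 10 mm above the table; axes as the cabinet's; moves with the drawer. Inside 125 mm long (x -63 to +63 here), 73 wide; side walls reach 46 mm and the front panel 81 mm above the table. Two like wheels are fixed in its back (x +18 to +62). The cabinet's top (88 mm above the table) covers what is not pulled out
- drawer_front (a point): middle of the open drawer's outer front face, 44 mm above the table, 67 mm in front of drawer_in; the panel is 80 wide, 74 high, 4 thick. A pull lip 50 wide, 5 high stands out 12 mm, 28 mm below this point
- keeper (a joint): angle of the keeper bar (rad): 0 = shut, across the drawer fronts along the cabinet's -y; grows as it swings out, 1.57 = straight out from the front (cabinet -x), more = further left. Limits 0 and 2.3. A sprung plunger under its free end is met at about 0.06 and passed at 0.03 (about 4 N at the free end); past it the bar rests below 0.01
- keeper_hinge (a point): hinge axis (vertical) of the keeper bar at the cabinet's left front corner, at the bar's mid height, 58 mm above the table
- keeper_tip (a point): free end of the keeper bar, 320 mm from keeper_hinge. The bar is a straight flat steel strip with a row of holes, 6 mm thick, 24 mm high (46 to 70 mm above the table), and may be pushed anywhere along its outer face. Shut, its middle plane lies 8 mm in front of the drawer fronts; the catch post stands under its last 20 mm
- jar: glass jar with a steel lid, 62 mm diameter, 95 mm high, standing to the right of the cabinet. Origin: centre of its underside, z up
Mind the look-alikes: they are no part of the job. What is shaped like the part that bears drawer but pink is not meant. What is shaped like the wheel but brown is not meant.

How it is judged:
By the outcome, as a careful person would: the job done as asked, in the order asked, and still so for the second after the job is handed in, with the robot touching nothing.
It also fails if it takes over 72 s, if anything falls off the work surface, if the arm or the gripper's body presses on something with over 40 N, if the wrist force passes 120 N, or if a joint passes its speed limit or range.

## Working session

There is one attempt and no reset: what is moved stays moved. The work goes in short steps, Python scripts to look and compute and a tool call to move; the robot and the scene stay as the last step left them, time stands still between calls to the robot, and variables do not carry over. Pictures are saved under pics/ and viewed, at most 10 in all, crops included, and the job is handed in when it is done.

Besides the shell and the picture viewer there is one more tool, called after "Call:" as name(argument=value, ...) on one line, values as JSON. apply_moves: Moves the arm, as the interface text tells. Its arguments: {"type":"object","properties":{"plan":{"type":"array","items":{"type":"number"}},"hand":{"type":"number"},"squeeze":{"type":"number"}},"required":["plan"]}

```bash
mkdir -p pics; cat > h.py <<'E'
import numpy as np, cv2
from station import monitor, camera, ctrl
def snap(n,f):
    c=camera(n); cv2.imwrite(f'pics/{f}.png',c['image'][:,:,::-1]); np.savez(f'pics/{f}.npz',**c); return c
def ld(f): return dict(np.load(f'pics/{f}.npz'))
def cloud(c):
    R=cv2.Rodrigues(c['rvec'])[0]; K=c['mtx']; z=c['range_z']; v,u=np.mgrid[:z.shape[0],:z.shape[1]]
    P=np.stack([(u-K[0,2])/K[0,0]*z,(v-K[1,2])/K[1,1]*z,z],-1)
    W=(P-c['tvec'].ravel())@R; W[z==0]=np.nan; return W
E
python3 - <<'E'
from h import *
a=snap('scene','s1');b=snap('top','t1')
o=monitor.get_obs();print(o['ee_pos'],o['eef_rot'],o['grip_width'],ctrl.tcp_to_grasp)
E
```

```text
[0.12092387 0.53631793 0.20497035] [-3.14062029e+00 -5.21212256e-05  2.91981226e+00] 0.09388149211224195 -0.0188
```

View pics/s1.png

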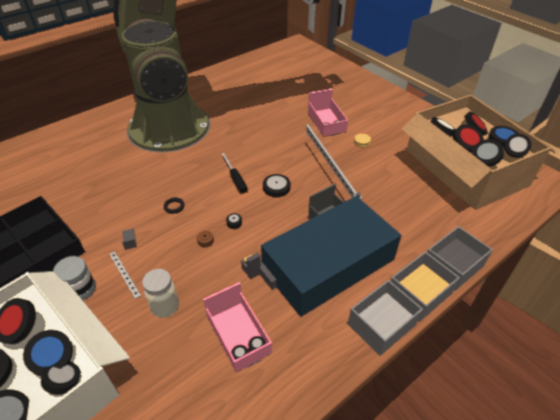

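View pics/t1.png

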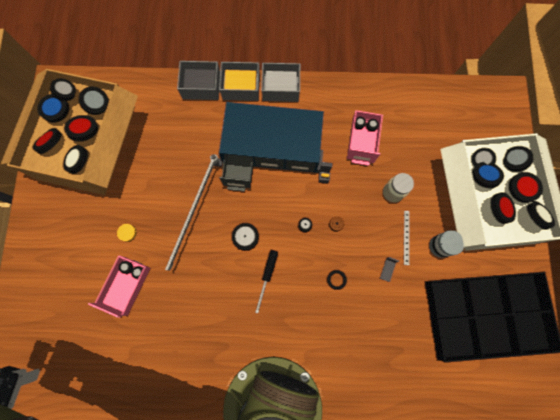

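Top view: the cabinet is at (272,135) with its left drawer open at (238,172). The keeper bar runs from (214,160) to (168,270) and the jar is at (400,187).
Wheel candidates:
- black wheel with steel hub at (305,225), about 14 px or 38 mm
- large wheel at (245,236), too big
- brown wheel at (337,224), a decoy
- ring at (337,280), no hub

I choose (305,225) and will check it in a crop.

```bash
python3 - <<'E'
from h import *
c=ld('t1');W=cloud(c);s=ld('s1');V=cloud(s)
im=c['image'][:,:,::-1]
a=cv2.resize(im[95:275,160:350],None,fx=4,fy=4,interpolation=cv2.INTER_CUBIC)[:600];cv2.imwrite('pics/t1c.png',cv2.resize(im[95:245,160:350],None,fx=4,fy=4,interpolation=cv2.INTER_CUBIC))
for n,A in (('t',W),('s',V)):
    z=A[...,2]; 
    def box(m,t):
        k=np.c_[A[m][:,0],A[m][:,1]].astype(np.float32); print(n,t,len(k),cv2.minAreaRect(k),np.nanmedian(z[m]))
    x,y=A[...,0],A[...,1]
    cab=(abs(z-.088)<.004)
    l,lab=cv2.connectedComponents(cab.astype(np.uint8))
    i=np.argmax(np.bincount(lab.ravel())[1:])+1
    # component containing the cabinet top
    p=(135,272) if n=='t' else (250,330)
    print(z[p]); box(lab==lab[p],'cab')
    q=W[225,305]; print(q)
    m=(abs(z-.02)<.005)&(np.hypot(x-q[0],y-q[1])<.035); box(m,'wheel')
    q=W[187,402]; m=(abs(z-.095)<.006)&(np.hypot(x-q[0],y-q[1])<.05); print(q);box(m,'jar')
    h=W[165,212];t=W[268,168]; 
    d=(t-h)[:2];L=np.linalg.norm(d);d/=L;print('hinge,tip',h,t,L)
    u=(x-h[0])*d[0]+(y-h[1])*d[1];w=-(x-h[0])*d[1]+(y-h[1])*d[0]
    m=(abs(z-.07)<.005)&(abs(w)<.02)&(u>-.03)&(u<L+.03);box(m,'bar')
    g=W[172,238]
    m=(abs(z-.081)<.004)&(np.hypot(x-g[0],y-g[1])<.08)&(lab!=lab[p])
    box(m,'front')
E
```

```text
0.08502441119178863
t cab 4973 ((0.7088119387626648, 0.02110903710126877), (0.27048560976982117, 0.15246760845184326), 85.42082214355469) 0.08739782096358358
[ 0.46593623 -0.07700373  0.01990587]
t wheel 159 ((0.4693046808242798, -0.07578717172145844), (0.03903882950544357, 0.035899192094802856), 0.7573630809783936) 0.01955233306823953
[ 0.55865999 -0.32333854  0.09504324]
t jar 336 ((0.5711202025413513, -0.32476067543029785), (0.05175048112869263, 0.05403030291199684), 89.24158477783203) 0.0946178671635157
hinge,tip [0.61981726 0.18062457 0.05585317] [0.33902216 0.27416896 0.06413661] 0.2959669610409576
t bar 329 ((0.49339503049850464, 0.22826983034610748), (0.020838376134634018, 0.33073097467422485), 69.74140930175781) 0.06895739433954172
t front 95 ((0.6300812363624573, 0.11543892323970795), (0.1241069957613945, 0.13371314108371735), 56.8458251953125) 0.08020854150988634
0.08888480177665103
s cab 6760 ((0.7077944278717041, 0.019348785281181335), (0.27215638756752014, 0.15276403725147247), 85.59321594238281) 0.0887025673252577
[ 0.46593623 -0.07700373  0.01990587]
s wheel 161 ((0.46835434436798096, -0.07723875343799591), (0.038492895662784576, 0.037814896553754807), 33.096656799316406) 0.020523579685432662
[ 0.55865999 -0.32333854  0.09504324]
s jar 535 ((0.5708867907524109, -0.3272830545902252), (0.05349375307559967, 0.05422983318567276), 50.85612487792969) 0.09541976354167747
hinge,tip [0.61981726 0.18062457 0.05585317] [0.33902216 0.27416896 0.06413661] 0.2959669610409576
s bar 260 ((0.4882604777812958, 0.22289477288722992), (0.017776139080524445, 0.32845211029052734), 72.38612365722656) 0.0702322072428201
s front 80 ((0.5918260216712952, 0.13737976551055908), (0.1235647052526474, 0.04139334335923195), 55.70233154296875) 0.08025151370374908
```

View pics/t1c.png

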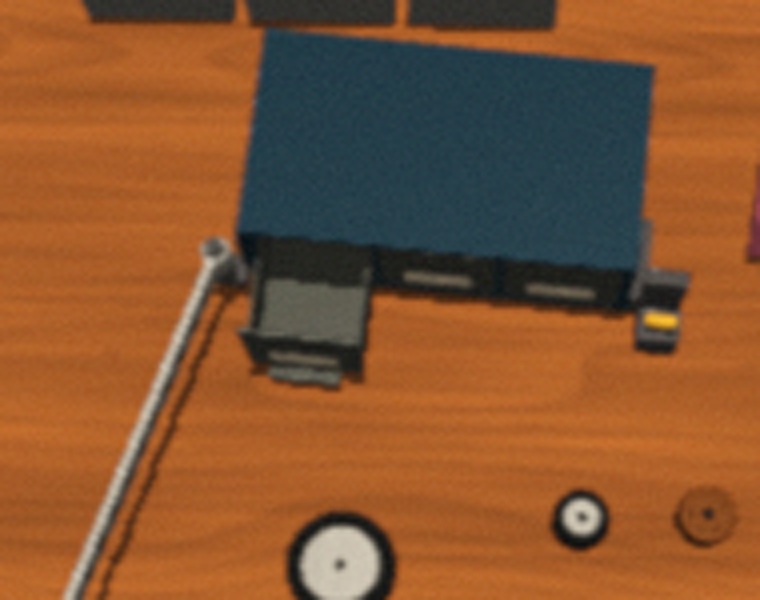

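The crop shows a black tyre with a steel hub at about (580,518), so the choice stands. The open drawer is the leftmost one, with its front at about (305,350). Next I work out positions in the cabinet frame.

```bash
cat >> h.py <<'E'
yaw=-0.0785; C=np.array([.7083,.0202]); E=np.array([[np.cos(yaw),np.sin(yaw)],[-np.sin(yaw),np.cos(yaw)]])
def tocab(A): 
    B=A.copy(); B[...,:2]=(A[...,:2]-C)@E.T; return B
def tow(p): return np.asarray(p)@E+C
E
python3 - <<'E'
from h import *
for f in ('t1','s1'):
    A=tocab(cloud(ld(f)));x,y,z=np.moveaxis(A,-1,0)
    m=(x<-.085)&(x>-.19)&(y>.03)&(y<.135)&(z>.074)&(z<.09)
    print(f,'front',m.sum(),np.nanpercentile(x[m],[5,50,95]),np.nanpercentile(y[m],[2,50,98]))
    m=(x<-.085)&(x>-.19)&(y>.04)&(y<.135)&(z>.040)&(z<.05)
    print('walls',m.sum(),np.nanpercentile(y[m],[2,25,50,75,98]))
    m=(x<-.09)&(y>.13)&(y<.35)&(z>.064)&(z<.076)&(x>-.4); l=cv2.fitLine(np.c_[x[m],y[m]].astype(np.float32),cv2.DIST_HUBER,0,.01,.01).ravel()
    print('bar',m.sum(),l,x[m].min(),x[m].max(),y[m].min(),y[m].max())
    m=(x<-.05)&(x>-.13)&(y<-.13)&(y>-.22)&(z>.02); print('catch',m.sum(),x[m].min(),x[m].max(),y[m].min(),y[m].max(),z[m].max())
q=tow([-.1,.09]);print(q)
E
```

```text
t1 front 64 [-0.14237377 -0.14088503 -0.13820254] [0.04839993 0.08598436 0.12398384]
walls 70 [0.04749174 0.04984049 0.08710951 0.12326181 0.12630994]
bar 318 [ 0.9697411  -0.24413562 -0.2718004   0.19757016] -0.3915929250436468 -0.09092903065538421 0.14358345011480925 0.23082864711427006
catch 245 -0.10421618676642898 -0.05155310566187441 -0.1706559354229063 -0.13019647444760293 0.09108143730154301
s1 front 88 [-0.1423516  -0.13972828 -0.13751999] [0.04600145 0.08399009 0.12254217]
walls 120 [0.04569918 0.04812417 0.08640053 0.12078172 0.12433481]
bar 270 [ 0.96988535 -0.24356185 -0.25107172  0.18927005] -0.39364920401029885 -0.0919744440498545 0.1461390848629501 0.2296756026840284
catch 464 -0.10432484398415047 -0.05011430231652586 -0.17327383730979626 -0.13035757518900226 0.09111030579502848
[0.6156657  0.11776478]
```

Call:
apply_moves(plan=[0,0,0,-0.072,0,0,0,-0.072,-20,-29,0,0,-22,-32.5,0,0,-22,-32.5,0,0,-22,-32.5,0,0,-22,-32.5,0,0,-22,-32.5,0,0,-22,-32.5,0,0,-22,-32.5,0,0,-22,-32.5,0,0,-22,-32.5,0,0,-22,-32.5,0,0,-22,-32.5,0,0,-22,-32.5,0,0,-22,-32.5,0,0,-22,-32.5,0,0,-22,-32.5,0,0,-22,-32.5,0,0,-22,-32.5,0,0], hand=0.3)

```text
time_s: 2.1
ee_pos: [0.469, -0.0755, 0.2052]
eef_rot: [3.142, -0.0, 3.064]
force: [1.3, 0.8, -0.3]
grip_width: 0.0613
grip_force: 0.0
```

```bash
cat >> h.py <<'E'
from scipy.spatial.transform import Rotation as Ro
def to(x,y,z=None,yw=None):
    o=monitor.get_obs();p=o['ee_pos'];R=Ro.from_euler('xyz',o['eef_rot'])
    if z is None:z=p[2]
    print('t',o['time_s'],'p',p.round(4),'rpy',np.round(o['eef_rot'],3),'q',np.round(o['qpos'],2),'tool delta mm',(1000*R.inv().apply(np.array([x,y,z])-p)).round(1),'F',np.round(o['force'],1),'w',o['grip_width'])
E
python3 -c "
from h import *
to(.4688,-.0765,.010)"
```

```text
t 2.1 p [ 0.469  -0.0755  0.2052] rpy [ 3.142 -0.     3.064] q [-0.24  0.13  1.72  0.    1.28 -1.73] tool delta mm [ 1.000e-01 -1.100e+00  1.952e+02] F [ 1.3  0.8 -0.3] w 0.06125718496447916
```

Call:
apply_moves(plan=[0,-1,40,0,0,0,40,0,0,0,40,0,0,0,35,0,0,0,22,0,0,0,12,0,0,0,8,0,0,0,0,0])

```text
time_s: 2.9
ee_pos: [0.4685, -0.0748, 0.0082]
eef_rot: [3.142, -0.001, 3.064]
force: [-0.6, 0.4, 0.2]
grip_width: 0.0613
grip_force: 0.0
```

Call:
apply_moves(plan=[0,0,0,0,0,0,0,0,0,0,0,0,0,0,0,0,0,0,0,0,0,0,0,0], hand=-1, squeeze=15)

```text
time_s: 3.5
ee_pos: [0.469, -0.0749, 0.0091]
eef_rot: [-3.141, 0.001, 3.064]
force: [-0.9, 0.9, 6.9]
grip_width: 0.0395
grip_force: 15.0
```

```bash
python3 -c "
from h import *
print(tow([-.111,.0855]))
to(*tow([-.111,.0855]),.15)"
```

```text
[0.60434669 0.11414125]
t 3.5 p [ 0.469  -0.0749  0.0091] rpy [-3.141e+00  1.000e-03  3.064e+00] q [-0.24  0.41  1.9   0.    0.83 -1.73] tool delta mm [-120.5  199.  -140.8] F [-0.9  0.9  6.9] w 0.03948153313362285
```

Call:
apply_moves(plan=[0,0,-10,0,0,0,-25,0,0,0,-35,0,0,0,-40,0,0,0,-30,0,-10,17,0,0,-20,32,0,0,-20,33,0,0,-20,33,0,0,-20,33,0,0,-18,30,0,0,-10,17,0,0,-2.5,4,0,0,0,0,0,0])

```text
time_s: 4.9
ee_pos: [0.6039, 0.1142, 0.1485]
eef_rot: [-3.141, -0.0, 3.064]
force: [-0.6, -0.6, -0.2]
grip_width: 0.0395
grip_force: 15.0
```

```bash
python3 - <<'E'
from h import *
to(*tow([-.111,.0855]),.03)
c=snap('scene','s2');A=tocab(cloud(c));x,y,z=np.moveaxis(A,-1,0)
m=(x<-.085)&(x>-.19)&(y>.03)&(y<.135)&(z>.074)&(z<.09)
print(m.sum(),np.nanpercentile(x[m],[5,50,95]))
cv2.imwrite('pics/s2c.png',cv2.resize(c['image'][60:280,200:420,::-1],(600,600),interpolation=cv2.INTER_CUBIC))
E
```

```text
t 4.9 p [0.6039 0.1142 0.1485] rpy [-3.141 -0.     3.064] q [ 0.13  0.49  1.39 -0.    1.26 -1.37] tool delta mm [ -0.5   0.  118.5] F [-0.6 -0.6 -0.2] w 0.03946124493581024
87 [-0.14226601 -0.1399129  -0.13748294]
```

View pics/s2c.png

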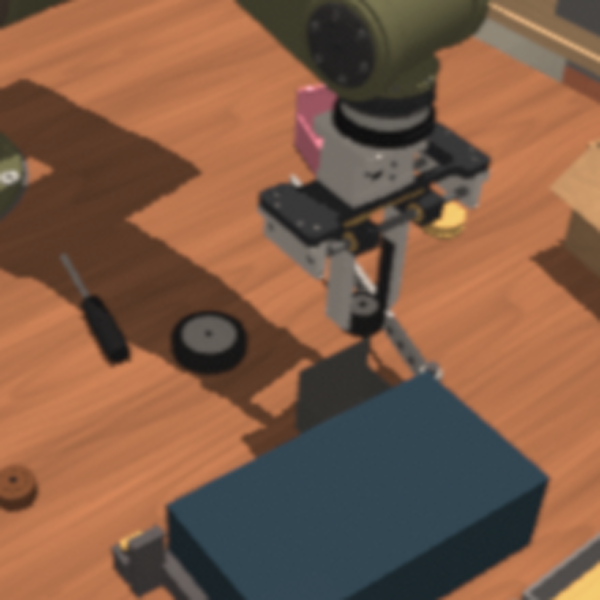

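The wheel is held between the fingertips at about (365,315), above the open drawer. Lowering it now.

Call:
apply_moves(plan=[0,0,20,0,0,0,25,0,0,0,20,0,0,0,12,0,0,0,10,0,0,0,10,0,0,0,10,0,0,0,8,0,0,0,6,0,0,0,4,0,0,0,0,0])

```text
time_s: 6.05
ee_pos: [0.604, 0.1142, 0.023]
eef_rot: [-3.141, -0.001, 3.064]
force: [-0.2, -0.9, -0.2]
grip_width: 0.0392
grip_force: 15.0
```

Call:
apply_moves(plan=[0,0,0,0,0,0,0,0,0,0,0,0,0,0,0,0], hand=-0.05)

```text
time_s: 6.45
ee_pos: [0.6043, 0.1142, 0.0237]
eef_rot: [3.142, 0.0, 3.064]
force: [-0.2, 0.3, 0.6]
grip_width: 0.045
grip_force: 0.0
```

Call:
apply_moves(plan=[0,0,-4,0,0,0,-8,0,0,0,-15,0,0,0,-30,0,0,0,-40,0,0,0,-40,0,0,0,-20,0,20,0,0,0,35,0,0,0,40,0,0,0,40,0,0,0,20,0,0,0,0,0,0,0])

```text
time_s: 7.75
ee_pos: [0.4482, 0.1265, 0.1821]
eef_rot: [3.141, 0.002, 3.065]
force: [0.3, -0.2, -0.1]
grip_width: 0.0446
grip_force: 0.0
```

```bash
python3 - <<'E'
from h import *
c=snap('scene','s3');d=snap('top','t3')
a=cv2.resize(c['image'][150:290,240:380,::-1],(400,400),interpolation=cv2.INTER_CUBIC)
b=cv2.resize(d['image'][130:200,200:270,::-1],(400,400),interpolation=cv2.INTER_CUBIC)
cv2.imwrite('pics/s3c.png',np.hstack([a,b]))
for c in (c,d):
  A=tocab(cloud(c));x,y,z=np.moveaxis(A,-1,0)
  m=(x<-.085)&(x>-.19)&(y>.03)&(y<.135)&(z>.074)&(z<.09)
  print(m.sum(),np.nanpercentile(x[m],[5,50,95]),np.nanpercentile(y[m],[2,98]))
to(*tow([-.24,.086]),.05)
E
```

```text
91 [-0.14275605 -0.13973696 -0.13764477] [0.04652864 0.12469995]
28 [-0.14217692 -0.14095658 -0.13846606] [0.0474853  0.08195925]
t 7.85 p [0.4503 0.1263 0.1817] rpy [3.141e+00 2.000e-03 3.064e+00] q [ 0.2   0.14  1.78 -0.    1.23 -1.3 ] tool delta mm [-25.3   0.4 131.8] F [ 0.9 -0.5 -0.1] w 0.04479365205505405
```

View pics/s3c.png

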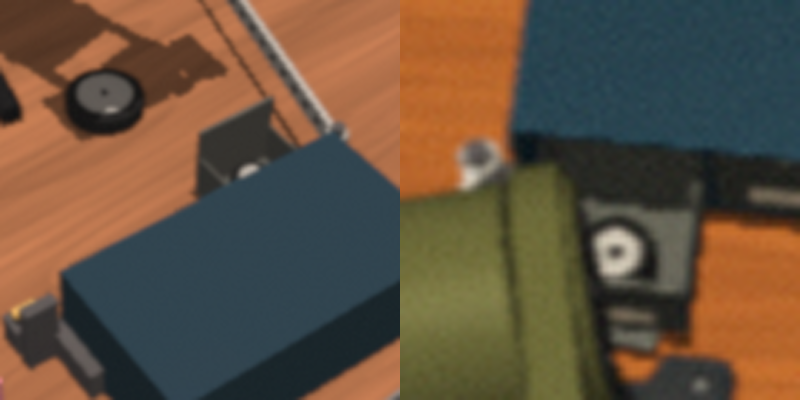

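The wheel lies flat in the drawer, with its hub at about (615,252) in the right crop. Now I shut the fingers and push the drawer.

Call:
apply_moves(plan=[-20,0,0,0,-35,0,0,0,-20,0,0,0,0,0,30,0,0,0,40,0,0,0,40,0,0,0,22,0,0,0,10,0,0,0,0,0], hand=-1)

```text
time_s: 8.75
ee_pos: [0.5246, 0.1202, 0.0376]
eef_rot: [-3.141, -0.002, 3.063]
force: [0.3, -0.6, 0.8]
grip_width: 0.0004
grip_force: 0.0
```

Call:
apply_moves(plan=[-15,0,0,0,-15,0,0,0,-8,0,0,0,-8,0,0,0,-8,0,0,0,-8,0,0,0,-8,0,0,0,-8,0,0,0,-8,0,0,0,-6,0,0,0,-5,0,0,0])

```text
time_s: 9.85
ee_pos: [0.6216, 0.1128, 0.0384]
eef_rot: [-3.142, -0.0, 3.064]
force: [-1.5, -0.2, 1.3]
grip_width: 0.0005
grip_force: 0.8
```

```bash
python3 -c "
from h import *
to(*tow([-.083,.086]),.04)"
```

```text
t 9.85 p [0.6216 0.1128 0.0384] rpy [-3.142 -0.     3.064] q [ 0.12  0.65  1.42 -0.    1.07 -1.37] tool delta mm [-10.7   0.5  -1.6] F [-1.5 -0.2  1.3] w 0.0004620985364671688
```

Call:
apply_moves(plan=[-4,0,0,0,-3,0,0,0,-2,0,0,0,-2,0,0,0,0,0,0,0])

```text
time_s: 10.35
ee_pos: [0.6313, 0.112, 0.0383]
eef_rot: [-3.141, -0.002, 3.064]
force: [-7.5, -0.8, 3.4]
grip_width: 0.0008
grip_force: 4.0
```

Call:
apply_moves(plan=[-1,0,0,0,-1,0,0,0,0,0,0,0])

```text
time_s: 10.65
ee_pos: [0.6312, 0.112, 0.0383]
eef_rot: [-3.141, -0.007, 3.064]
force: [-26.8, -1.0, 14.7]
grip_width: 0.0008
grip_force: 13.7
```

The drawer is against its stop: 27 N and no further motion. I back off, check it, and work out the keeper arc.

Call:
apply_moves(plan=[4,0,0,0,15,0,0,0,35,0,0,0,40,0,0,0,20,0,-10,0,0,0,-30,0,0,0,-40,0,0,0,-40,0,0,0,-20,0,0,0,0,0])

```text
time_s: 11.65
ee_pos: [0.5217, 0.1209, 0.1816]
eef_rot: [3.14, 0.006, 3.064]
force: [-0.3, 0.5, 0.0]
grip_width: 0.0008
grip_force: 0.0
```

```bash
python3 - <<'E'
from h import *
H=np.array([-.083,.1485])
P=lambda t,g,r=.26:H+r*np.array([-np.sin(t),-np.cos(t)])+g*np.array([-np.cos(t),np.sin(t)])
for f in('scene','top'):
  A=tocab(cloud(snap(f,f[0]+'4')));x,y,z=np.moveaxis(A,-1,0)
  for a,b in((.05,.12),(-.04,.04),(-.12,-.05)):
    m=(x<-.068)&(x>-.19)&(y>a)&(y<b)&(z>.055)&(z<.082)
    if m.sum():print(f,a,m.sum(),np.nanpercentile(x[m],[5,50,95]))
  m=(x<-.12)&(y>.1)&(y<.35)&(z>.064)&(z<.076)&(x>-.4)
  if m.sum():print('bar',m.sum(),x[m].min(),x[m].max(),y[m].min(),y[m].max())
o=monitor.get_obs();p=tocab(o['ee_pos'][None])[0];print(p)
T=[1.85]+list(np.arange(1.75,-.01,-.1))+[0]
Q=[P(1.85,.045)]+[P(t,.011) for t in T]
prev=p[:2]
for t,q in zip(['start']+T,Q):
  d=1000*(q-prev);print(t if t=='start' else round(t,2),(1000*q).round(),'dx',-d[0].round(1),'dy',d[1].round(1));prev=q
to(*tow(Q[0]),.05)
E
```

```text
bar 178 -0.3181637076253462 -0.12070222510418678 0.1552887991778344 0.2104451283909586
top 0.05 31 [-0.07551085 -0.07433759 -0.07301857]
top -0.04 91 [-0.07536799 -0.07440287 -0.07305035]
top -0.12 93 [-0.07520496 -0.07445138 -0.07325524]
[-0.19533638  0.08543776  0.17787907]
start [-321.  263.] dx 125.2 dy 178.0
1.85 [-330.  231.] dx 9.4 dy -32.7
1.75 [-337.  206.] dx 7.0 dy -25.1
1.65 [-341.  180.] dx 4.4 dy -25.6
1.55 [-343.  154.] dx 1.9 dy -25.9
1.45 [-342.  128.] dx -0.7 dy -26.0
1.35 [-339.  102.] dx -3.3 dy -25.8
1.25 [-333.   77.] dx -5.9 dy -25.3
1.15 [-325.   52.] dx -8.4 dy -24.6
1.05 [-314.   29.] dx -10.8 dy -23.7
0.95 [-301.    6.] dx -13.1 dy -22.5
0.85 [-286.  -15.] dx -15.3 dy -21.0
0.75 [-268.  -34.] dx -17.3 dy -19.4
0.65 [-249.  -52.] dx -19.2 dy -17.6
0.55 [-228.  -67.] dx -20.8 dy -15.6
0.45 [-206.  -81.] dx -22.3 dy -13.4
0.35 [-182.  -92.] dx -23.5 dy -11.1
0.25 [-158. -101.] dx -24.5 dy -8.7
0.15 [-133. -107.] dx -25.3 dy -6.2
0.05 [-107. -111.] dx -25.7 dy -3.7
0 [ -94. -112.] dx -13.0 dy -0.9
t 11.75 p [0.5203 0.1207 0.1779] rpy [-3.142  0.     3.064] q [ 0.16  0.29  1.6  -0.    1.25 -1.33] tool delta mm [125.1 178.1 127.9] F [ 0.5 -0.5 -0.8] w 0.0007147866675676776
```

The drawer is flush with the other two. Next I go to the left of the bar.

Call:
apply_moves(plan=[13,18,0,0,25,35,0,0,25,35,0,0,25,36,0,0,25,36,0,0,12,18,0,0,0,0,20,0,0,0,40,0,0,0,40,0,0,0,20,0,0,0,8,0,0,0,0,0])

```text
time_s: 12.95
ee_pos: [0.4089, 0.3074, 0.049]
eef_rot: [-3.14, -0.002, 3.064]
force: [0.9, 0.6, 1.1]
grip_width: 0.0002
grip_force: 0.0
```

Call:
apply_moves(plan=[5,-16,0,0,5,-16,0,0,3.5,-12.5,0,0,3.5,-12.5,0,0,2.2,-12.8,0,0,2.2,-12.8,0,0,1,-13,0,0,1,-13,0,0,-0.3,-13,0,0,-0.3,-13,0,0,-1.6,-13,0,0,-1.6,-13,0,0,-3,-12.7,0,0,-3,-12.7,0,0,-4.2,-12.3,0,0,-4.2,-12.3,0,0])

```text
time_s: 14.55
ee_pos: [0.3881, 0.0972, 0.0505]
eef_rot: [3.142, 0.0, 3.064]
force: [-0.1, 0.6, 0.9]
grip_width: 0.0005
grip_force: 0.1
```

```bash
python3 - <<'E'
from h import *
c=snap('scene','s5')
o=monitor.get_obs();print(tocab(o['ee_pos'][None])[0],o['eef_rot'],o['force'])
cv2.imwrite('pics/s5c.png',c['image'][:,:,::-1])
E
```

```text
[-0.32488543  0.05065576  0.05044851] [-3.14132837e+00  7.85420189e-05  3.06323354e+00] [-0.16778214 -0.36323638  0.97646974]
```

View pics/s5c.png

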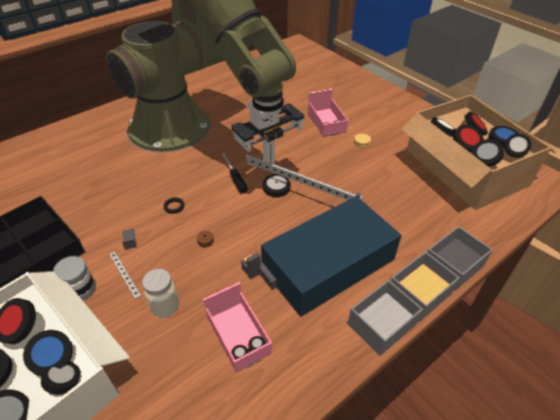

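The bar follows the fingers: its free end is at about (250,160) and its hinge at (357,198). Continuing the arc.

Call:
apply_moves(plan=[-5.4,-11.9,0,0,-5.4,-11.9,0,0,-6.5,-11.2,0,0,-6.5,-11.2,0,0,-7.6,-10.5,0,0,-7.6,-10.5,0,0,-8.7,-9.7,0,0,-8.7,-9.7,0,0,-9.6,-8.8,0,0,-9.6,-8.8,0,0,-10.4,-7.8,0,0,-10.4,-7.8,0,0,-11.2,-6.7,0,0,-11.2,-6.7,0,0,-11.8,-5.5,0,0,-11.8,-5.5,0,0,-12.2,-4.3,0,0,-12.2,-4.3,0,0])

```text
time_s: 16.4
ee_pos: [0.5433, -0.0675, 0.0503]
eef_rot: [3.142, -0.0, 3.064]
force: [-0.5, 0.2, 0.5]
grip_width: 0.0004
grip_force: 0.1
```

Call:
apply_moves(plan=[-10,-3,0,0,-10,-3,0,0,-6,-2,0,0,-6,-2,0,0,-5,-1,0,0,-5,-1,0,0])

```text
time_s: 17.0
ee_pos: [0.5837, -0.0823, 0.0504]
eef_rot: [3.142, -0.0, 3.064]
force: [-0.4, 0.7, 0.9]
grip_width: 0.0006
grip_force: 0.1
```

```bash
python3 - <<'E'
from h import *
o=monitor.get_obs();print(tocab(o['ee_pos'][None])[0],o['force'])
E
```

```text
[-0.116196   -0.11191588  0.05043949] [-0.36278069  0.69982951  0.89056698]
```

Call:
apply_moves(plan=[-4,0,0,0,-4,0,0,0,-3,0,0,0,-3,0,0,0,-3,0,0,0,-2,0,0,0,0,0,0,0])

```text
time_s: 17.7
ee_pos: [0.6026, -0.0836, 0.0505]
eef_rot: [3.142, 0.0, 3.064]
force: [-1.3, 0.3, 0.6]
grip_width: 0.0005
grip_force: 0.0
```

Call:
apply_moves(plan=[-1.5,0,0,0,-1,0,0,0,0,0,0,0])

```text
time_s: 18.0
ee_pos: [0.6048, -0.0839, 0.0504]
eef_rot: [3.142, -0.0, 3.064]
force: [-1.1, 0.2, 0.4]
grip_width: 0.0006
grip_force: 0.4
```

Call:
apply_moves(plan=[-1,0,0,0,-1,0,0,0,0,0,0,0])

```text
time_s: 18.3
ee_pos: [0.6051, -0.0839, 0.0502]
eef_rot: [3.141, -0.005, 3.064]
force: [-14.6, 1.0, 7.9]
grip_width: 0.0002
grip_force: 7.6
```

Call:
apply_moves(plan=[-1,0,0,0,0,0,0,0])

```text
time_s: 18.5
ee_pos: [0.6052, -0.0839, 0.0501]
eef_rot: [3.141, -0.007, 3.064]
force: [-22.0, 2.1, 11.6]
grip_width: 0.0003
grip_force: 11.1
```

```bash
python3 - <<'E'
from h import *
o=monitor.get_obs();print(tocab(o['ee_pos'][None])[0],o['force'])
A=tocab(cloud(snap('top','t6')));x,y,z=np.moveaxis(A,-1,0)
m=(x<-.077)&(x>-.13)&(y>-.18)&(y<.13)&(abs(z-.07)<.005)
print(m.sum(),np.polyfit(y[m],x[m],1))
E
```

```text
[-0.0946058  -0.11190149  0.0501292 ] [-22.01113615   2.08967942  11.57740521]
138 [-0.00098301 -0.08294218]
```

The bar is at its stop: x = -83 mm with a slope of about 0.001 rad. I retreat and check that it stays shut.

Call:
apply_moves(plan=[4,0,0,0,10,0,0,0,25,0,0,0,40,0,0,0,30,0,-20,0,0,0,-40,0,0,0,-40,0,20,0,-30,0,0,0,0,0])

```text
time_s: 19.45
ee_pos: [0.4797, -0.0743, 0.1845]
eef_rot: [-3.141, 0.007, 3.064]
force: [-0.2, 0.1, -1.6]
grip_width: 0.0005
grip_force: 0.0
```

```bash
python3 - <<'E'
from h import *
c=snap('top','t7');A=tocab(cloud(c));x,y,z=np.moveaxis(A,-1,0)
m=(x<-.077)&(x>-.13)&(y>-.18)&(y<.13)&(abs(z-.07)<.005)
print(m.sum(),np.polyfit(y[m],x[m],1))
cv2.imwrite('pics/t7c.png',cv2.resize(c['image'][90:240,200:420,::-1],None,fx=3.5,fy=3.5))
E
```

```text
158 [ 0.0002828  -0.08296257]
```

View pics/t7c.png

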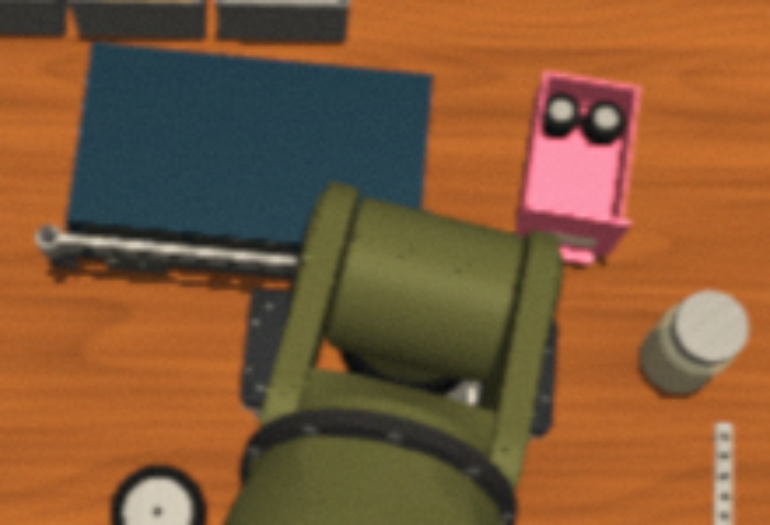

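The bar lies shut along the drawer fronts from (48,240) to (295,262), where the arm hides the rest. The jar stands at about (700,340), and nothing touches the robot.

```bash
python3 -c "
from h import *
print(ctrl.hand_in())"
```

```text
the job is handed in; nothing more can be done
None
```

The job is handed in: the wheel is in the drawer, the drawer is pushed fully home, the keeper bar stayed shut after release, and the jar is still standing; no verdict came back.

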